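Cover the crucibles with their own lids

TASK

The crucibles have cooled and must be covered before they go to the balance. Pick out the four crucible lids lying about the bench and set each, knob up, on its own crucible, fully seated: large, medium and small porcelain lids on the porcelain crucibles of their size, the nickel lid on the nickel crucible. Set the lids down without dropping them, do not push the crucibles about or tip them, and leave the evaporating dish and the tongs where they are.

Things in the scene. Friction and masses are not known exactly. Their poses are not given: they have to be found in the camera images.
- crucible_large: large white porcelain crucible, an open round cup standing on the bench: 70 mm across its rim, 58 mm high, narrower at the foot, wall 3 mm; loose, 35-145 g. Origin at the centre of its underside, z up the axis
- crucible_medium: medium white porcelain crucible, an open round cup standing on the bench: 56 mm across its rim, 46 mm high, narrower at the foot, wall 3 mm; loose, 35-145 g. Origin at the centre of its underside, z up the axis
- crucible_small: small white porcelain crucible, an open round cup standing on the bench: 42 mm across its rim, 36 mm high, narrower at the foot, wall 3 mm; loose, 35-145 g. Origin at the centre of its underside, z up the axis
- crucible_nickel: grey-brown nickel crucible, an open round cup standing on the bench: 56 mm across its rim, 46 mm high, narrower at the foot, wall 3 mm; loose, 35-145 g. Origin at the centre of its underside, z up the axis (same size as the medium porcelain one, told by its metal colour)
- lid_large: lid of the large porcelain crucible, same material, loose, knob up: plate 75 mm across, knob 16 mm thick on its middle. Origin at the centre of its underside, z up. From there: 0-6 mm a step tapering 50 mm (below) to 58 mm, fits the crucible's 64 mm mouth; plate edge 6-8 mm, sloping to 10.5 mm; knob 10.5 to 25.5 mm, grip from above. Seated, its origin is 52 mm above the crucible's. 15-65 g
- lid_medium: lid of the medium porcelain crucible, same material, loose, knob up: plate 61 mm across, knob 14 mm thick on its middle. Origin at the centre of its underside, z up. From there: 0-6 mm a step tapering 36 mm (below) to 44 mm, fits the crucible's 50 mm mouth; plate edge 6-8 mm, sloping to 10.5 mm; knob 10.5 to 25.5 mm, grip from above. Seated, its origin is 40 mm above the crucible's. 15-65 g
- lid_small: lid of the small porcelain crucible, same material, loose, knob up: plate 47 mm across, knob 12 mm thick on its middle. Origin at the centre of its underside, z up. From there: 0-6 mm a step tapering 22 mm (below) to 30 mm, fits the crucible's 36 mm mouth; plate edge 6-8 mm, sloping to 10.5 mm; knob 10.5 to 25.5 mm, grip from above. Seated, its origin is 30 mm above the crucible's. 15-65 g
- lid_nickel: lid of the grey-brown nickel crucible, same material, loose, knob up: plate 61 mm across, knob 14 mm thick on its middle. Origin at the centre of its underside, z up. From there: 0-6 mm a step tapering 36 mm (below) to 44 mm, fits the crucible's 50 mm mouth; plate edge 6-8 mm, sloping to 10.5 mm; knob 10.5 to 25.5 mm, grip from above. Seated, its origin is 40 mm above the crucible's. 15-65 g
- dish: white porcelain evaporating dish with a spout, 86 mm across, 34 mm high, an open shallow bowl among the crucibles, no lid belongs to it: leave it alone. Origin at the centre of its underside
- tongs: steel crucible tongs lying flat at the far side of the bench, 255 mm long, 8 mm high: leave them alone. Origin at the pivot, on the bench; x towards the jaws
There are look-alikes about, which are no part of the job. What is shaped like the lid_small but pink or turquoise is not meant.

How it is judged:
By the outcome, as a careful person would: the job done as asked, in the order asked, and still so for the second after the job is handed in, with the robot touching nothing.
It also fails if it takes over 106 s, if anything falls off the work surface, if the arm or the gripper's body presses on something with over 40 N, if the wrist force passes 120 N, or if a joint passes its speed limit or range.

ROBOT

A 6-joint arm with a two-finger parallel gripper is mounted at the origin on the work surface. World frame = base frame: x ahead of the robot, y to its left, z up, the work surface at z = 0. Lengths are in m, angles in degrees, forces in N, time in s.
With the tool pointing down it reaches from about 0.3 to 0.75 m from the base axis. Payload 8.5 kg.
Tool frame: the origin (TCP) lies midway between the tips of the shut fingers; the grasp point (between the pads) lies 19 mm behind it; z points along the fingers, y is the line along which they close (so a half turn about z gives the same grasp; the last joint's range is limited). The gripper opens to 85 mm and grips with 20 to 120 N. Pads are 22 mm wide; open, the fingers measure 114 mm over their backs; the gripper's body (76 mm by 85 mm) begins 54 mm behind the grasp point. The pads swing forward as they close: fully open they stand 13 mm farther back than shut.
Start: joints at [-84.242, 21.807, 74.336, -0, 83.858, -12.336], TCP at [0.171, -0.523, 0.231] pointing down, gripper open.
Joint ranges: [-178.18, 178.18], [-50.72, 133.34], [12.68, 142.11], [-81.47, 261.47], [9.98, 163.14], [-165.26, 165.26]. Speed limits (degrees/s): [136.94, 136.94, 180, 180, 180, 180].

INTERFACE

Orientations are given as a 3x3 rotation matrix whose columns are the frame's x, y, z axes.
In Python, from rig import env, get_image, close_job gives the robot as it stands.
- The arm moves only by the tool step_arm, never from a script. Its argument "targets" is a list of rows, each a list of 2 entries, a list of its own where there are three numbers: the shift along the tool's x, y, z as a fraction of full scale, then the turn, a rotation vector about the tool's x, y, z as a fraction of full scale. In form: [[[x, y, z], [wx, wy, wz]], ...]. A call has 1 to 10 rows; each row is the pose to reach, as a shift and turn from the pose commanded when the call began, along the tool's axes at that moment; what a row does not reach only later rows make up. Full scale, the value 1, is 0.3 m for a shift and 45 degrees for a turn. A row lasts 1/12 s, in which the tool goes at most 41.7 mm and 7.16 degrees, less where a joint would pass 70% of its speed; a pose out of reach is approached as far as the arm can. A call with a number of a shift or a turn outside -1 to 1 is refused whole. A call with a gripper value outside its range is refused whole. "jaw" is the finger opening in mm, from 0 to 85.4, set as the call begins (left out, the last holds). The fingers move at their own pace and stop on an object; "grip_force" is the grip in N (left out, the last holds). Time passes only in rows, so rows that repeat a pose let the fingers close. It gives the time, the measured TCP pose, the force, the opening and the grip force at its end, in the units of the state.
- env.observe(): the state, without advancing time (a new reading comes with each control period).
- get_image(name): name is "scene" or "top" or "wrist"; returns a dict with "img" (400x640x3 uint8, red, green, blue), "z_map" (400x640 float32, m along the optical axis (not along the pixel's ray), 0 where there is no reading), "intrinsics" (3x3 intrinsics, pixels), "D" ([k1, k2, p1, p2, k3] as OpenCV has them; the pictures are not rectified), "rvec" (rotation vector, rad) and "tvec" (3), from world to camera coordinates, as OpenCV has them. Camera axes: x right, y down, z forward; pixel columns grow to the right and rows downward; lengths in m; the calibration is good to about 2 mm. A picture is of the moment at which its call begins.
- close_job(): hands the job in; it is judged then, once.
The state is a dict: "time_s": time; "q": joint angles; "qvel": joint speeds; "joint_efforts": joint torques, N m; "position": TCP position; "tool_rot": TCP orientation; "ft_force": force on the tool from outside, world axes, zero at the start; "wrist_torque": the same for the moment, N m; "grip_width": finger opening in m; "gripper_force": force on a finger pad.
Only numpy, scipy, OpenCV 4.12 (cv2) and the standard library are available. Lean on these libraries where they do the work, as an engineer would, in place of code of your own. Each camera call takes 0.05 s, during which the arm holds its last target. There are 200 camera calls.

## Working session

There is one attempt and no reset: what is moved stays moved. The work goes in short steps, Python scripts to look and compute and a tool call to move; the robot and the scene stay as the last step left them, time stands still between calls to the robot, and variables do not carry over. Pictures are saved under pics/ and viewed, at most 14 in all, crops included, and the job is handed in when it is done.

Besides the shell and the picture viewer there is one more tool, called after "Emit:" by a JSON object that holds its "name" and its "arguments", one argument or row to a line. step_arm: Moves the arm, as the interface text tells. Its arguments: {"type":"object","properties":{"targets":{"type":"array","items":{"type":"array"}},"jaw":{"type":"number"},"grip_force":{"type":"number"}},"required":["targets"]}

```bash
mkdir -p pics; ls
cat > h.py <<'E'
import numpy as np,cv2
from rig import env,get_image,close_job
def save(n,f):
    d=get_image(n); cv2.imwrite('pics/'+f,d['img'][:,:,::-1]); np.savez('/tmp/'+n+'.npz',**d); return d
def pts(d):
    K=d['intrinsics'];h,w=d['z_map'].shape
    u,v=np.meshgrid(np.arange(w),np.arange(h))
    p=cv2.undistortPoints(np.stack([u,v],-1).reshape(-1,1,2).astype(float),K,d['D']).reshape(h,w,2)
    z=d['z_map'][...,None].astype(float); c=np.concatenate([p*z,z],-1)
    R=cv2.Rodrigues(np.array(d['rvec'],float))[0]; 
    W=(c-np.array(d['tvec']).reshape(3))@R; W[d['z_map']==0]=np.nan
    return W
E
python3 - <<'E'
from h import *
s=env.observe();print(s['time_s'],s['position'],s['tool_rot'],s['ft_force'])
for n in('top','scene'): 
    d=save(n,n+'1.png');W=pts(d);print(n,d['tvec'],np.nanmin(W,(0,1)),np.nanmax(W,(0,1)))
E
```

```text
pics
0.0 [ 0.17075845 -0.52250462  0.23068828] [[ 9.50548690e-01  3.10575528e-01 -1.72906479e-04]
 [ 3.10575430e-01 -9.50547558e-01  1.49710472e-03]
 [ 3.00608256e-04 -1.47677143e-03 -9.99998864e-01]] [-0.40744075  0.35127266  0.66194367]
top [-0.01170141  0.5749562   0.79105526] [ 0.11607852 -1.50859697 -0.76767893] [1.63094581 1.57578745 0.374031  ]
scene [-0.46283012 -0.23335578  1.48604808] [-1.08087309 -0.82927226 -0.77207694] [1.77095006 2.31681096 0.59884261]
```

View pics/top1.png

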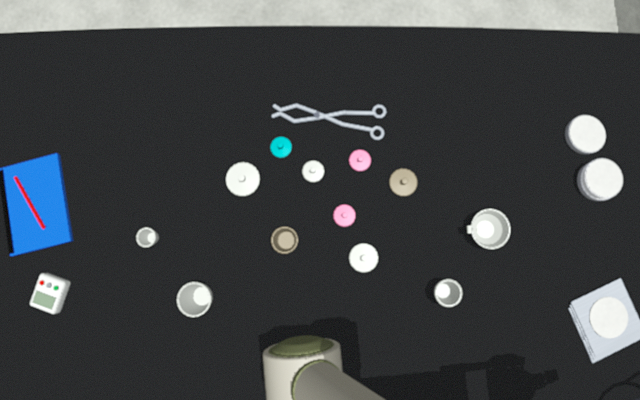

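View pics/scene1.png

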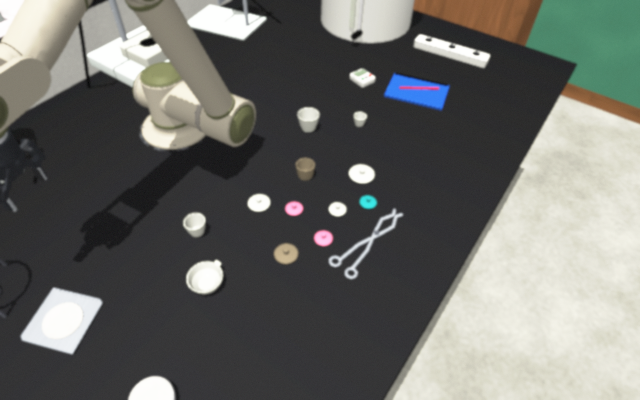

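The top view shows the lids: large (242,179), small (313,171), nickel (403,182) and medium (363,258). The crucibles are large (194,299), small (147,237), nickel (285,240) and medium (448,292). The dish is at (490,229), and the pink and turquoise discs are decoys. The scene view confirms all of this.

```bash
cat >> h.py <<'E'
from scipy.optimize import least_squares
def ray(d,uv,z):
    p=cv2.undistortPoints(np.array(uv,float).reshape(-1,1,2),d['intrinsics'],d['D']).reshape(-1,2)
    R=cv2.Rodrigues(np.array(d['rvec'],float))[0]; r=np.c_[p,np.ones(len(p))]@R; o=-R.T@np.array(d['tvec'],float).reshape(3)
    return (o+r*((z-o[2])/r[:,2])[:,None])[:,:2]
def fit(P,r):
    f=lambda q:np.hypot(*(P-q).T)-r
    s=least_squares(f,P.mean(0),loss='soft_l1',f_scale=.0007); return s.x,np.sqrt(np.mean(s.fun**2))
def outline(img,uv,win=26,n=45):
    u,v=uv; g=img[v-win:v+win,u-win:u+win].max(2)
    m=(g>75).astype(np.uint8); cs,_=cv2.findContours(m,cv2.RETR_EXTERNAL,cv2.CHAIN_APPROX_NONE)
    c=max(cs,key=cv2.contourArea).reshape(-1,2); return c+[u-win,v-win]
E
cat > m.py <<'E'
from h import *
import sys
d=dict(np.load('/tmp/top.npz'));W=pts(d)
S={'lidL':((242,179),.0375,.008),'lidS':((313,171),.0235,.008),'lidN':((403,182),.0305,.008),'lidM':((363,258),.0305,.008),
'cL':((194,299),.035,.058),'cS':((147,237),.021,.036),'cN':((285,240),.028,.046),'cM':((448,292),.028,.046),'dish':((490,229),.043,.034)}
for k,(uv,r,z) in S.items():
    c=outline(d['img'],uv); P=ray(d,c,z); q,e=fit(P,r)
    u,v=uv; w=W[v-26:v+26,u-26:u+26].reshape(-1,3); w=w[~np.isnan(w[:,0])]
    w=w[np.hypot(*(w[:,:2]-q).T)<r+.006]
    t=w[w[:,2]>np.max(w[:,2])-.004] if k[0]=='l' else w[w[:,2]>z-.004]
    print(k,q.round(4),'rms',e.round(4),'depth',t.mean(0).round(4),len(t), (t[:,:2].min(0)/2+t[:,:2].max(0)/2).round(4),'free r',cv2.minEnclosingCircle(P.astype(np.float32)))
E
python3 m.py
```

```text
lidL [0.6187 0.1739] rms 0.0021 depth [0.6192 0.1729 0.0262] 32 [0.6194 0.1731] free r ((0.6189754009246826, 0.17356275022029877), 0.04073859751224518)
lidS [0.6372 0.0152] rms 0.0023 depth [0.6375 0.0144 0.0263] 19 [0.6378 0.0141] free r ((0.6373863816261292, 0.015229674987494946), 0.02681383304297924)
lidN [ 0.613  -0.1874] rms 0.0015 depth [ 0.6141 -0.1853  0.026 ] 21 [ 0.613  -0.1864] free r ((0.6130228638648987, -0.18726074695587158), 0.03294425457715988)
lidM [ 0.4451 -0.0971] rms 0.002 depth [ 0.4452 -0.0974  0.0269] 21 [ 0.4455 -0.0979] free r ((0.4449043273925781, -0.0971408262848854), 0.0337078683078289)
cL [0.3592 0.2565] rms 0.0022 depth [0.358  0.2586 0.0584] 181 [0.3591 0.2567] free r ((0.3590538799762726, 0.2554556429386139), 0.03910861909389496)
cS [0.4855 0.3745] rms 0.003 depth [0.4858 0.3771 0.036 ] 114 [0.4855 0.375 ] free r ((0.4855021834373474, 0.37315571308135986), 0.026256641373038292)
cN [0.4827 0.0727] rms 0.001 depth [0.4833 0.0734 0.0462] 129 [0.4828 0.072 ] free r ((0.48258161544799805, 0.07297622412443161), 0.029946332797408104)
cM [ 0.374  -0.2699] rms 0.0019 depth [ 0.3722 -0.2731  0.0456] 147 [ 0.3734 -0.2708] free r ((0.374634325504303, -0.26965269446372986), 0.031133117154240608)
dish [ 0.5083 -0.3692] rms 0.003 depth [ 0.5081 -0.3716  0.0336] 251 [ 0.5082 -0.3664] free r ((0.5091338753700256, -0.3656062185764313), 0.0493440181016922)
```

Emit:
{"name": "step_arm", "arguments": {
  "targets": [
    [[0.92,-0.68,0.27],[0,0,0.402]],
    [[0.92,-0.68,0.27],[0,0,0.402]],
    [[0.92,-0.68,0.27],[0,0,0.402]],
    [[0.92,-0.68,0.27],[0,0,0.402]],
    [[0.92,-0.68,0.27],[0,0,0.402]],
    [[0.92,-0.68,0.27],[0,0,0.402]],
    [[0.92,-0.68,0.27],[0,0,0.402]],
    [[0.92,-0.68,0.27],[0,0,0.402]],
    [[0.92,-0.68,0.27],[0,0,0.402]],
    [[0.92,-0.68,0.27],[0,0,0.402]]
  ],
  "jaw": 36,
  "grip_force": 25
}}

```text
time_s: 0.93
position: [0.3708, -0.2396, 0.1493]
tool_rot: [[1.0, 0.004, -0.001], [0.004, -1.0, 0.003], [-0.001, -0.003, -1.0]]
ft_force: [0.3, -0.4, 0.4]
grip_width: 0.036
gripper_force: 0.0
```

Emit:
{"name": "step_arm", "arguments": {
  "targets": [
    [[0.827,-0.967,0],[0,0,0]],
    [[0.827,-0.967,0],[0,0,0]],
    [[0.827,-0.967,0],[0,0,0]],
    [[0.827,-0.967,0],[0,0,0]],
    [[0.827,-0.967,0],[0,0,0]],
    [[0.827,-0.967,0],[0,0,0]],
    [[0.827,-0.967,0],[0,0,0]],
    [[0.827,-0.967,0],[0,0,0]],
    [[0.827,-0.967,0],[0,0,0]],
    [[0.827,-0.967,0],[0,0,0]]
  ]
}}

```text
time_s: 1.77
position: [0.6206, 0.0508, 0.1497]
tool_rot: [[1.0, 0.004, 0.001], [0.004, -1.0, 0.001], [0.001, -0.001, -1.0]]
ft_force: [-0.7, -0.8, -0.1]
grip_width: 0.0358
gripper_force: 0.0
```

Emit:
{"name": "step_arm", "arguments": {
  "targets": [
    [[0,-0.41,0.1],[0,0,0]],
    [[0,-0.41,0.2],[0,0,0]],
    [[0,-0.41,0.2],[0,0,0]],
    [[0,-0.41,0.2],[0,0,0]],
    [[0,-0.41,0.2],[0,0,0]],
    [[0,-0.41,0.2],[0,0,0]],
    [[0,-0.41,0.2],[0,0,0]]
  ]
}}

```text
time_s: 2.35
position: [0.6187, 0.1683, 0.0913]
tool_rot: [[1.0, -0.001, 0.002], [-0.001, -1.0, -0.0], [0.002, 0.0, -1.0]]
ft_force: [0.3, -0.5, -0.5]
grip_width: 0.0361
gripper_force: 0.0
```

Run:
```python
from h import *
s=env.observe();print(s['time_s'],s['position'],s['tool_rot'],s['q'])
d=save('wrist','w1.png'); W=pts(d)
t=W[(W[...,2]>.022)&(W[...,2]<.03)&(np.hypot(W[...,0]-.619,W[...,1]-.1735)<.03)]
print(t.mean(0),len(t),(t.min(0)+t.max(0))/2,-cv2.Rodrigues(d['rvec'])[0].T@d['tvec'].reshape(3))
```

```text
2.35 [0.61865252 0.16830221 0.0912581 ] [[ 9.99997973e-01 -1.31435488e-03  1.52506451e-03]
 [-1.31387313e-03 -9.99999087e-01 -3.16851769e-04]
 [ 1.52547957e-03  3.14847385e-04 -9.99998787e-01]] [ 4.66892111e+00  3.76668928e+01  7.03589509e+01 -2.65205545e-02
  7.18885460e+01  9.47524399e+01]
[0.62114347 0.17271945 0.02512542] 467 [0.62053249 0.17267887 0.02467857] [0.70307336 0.16768524 0.23393109]
```

View pics/w1.png

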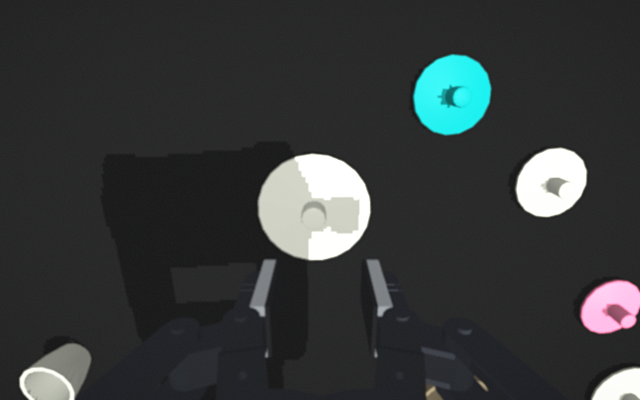

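The wrist view shows the large lid with its knob at (313,215), centred between the fingers. The small lid is at (552,182).

Emit:
{"name": "step_arm", "arguments": {
  "targets": [
    [[0.003,0,0.06],[0,0,0]],
    [[0.003,0,0.12],[0,0,0]],
    [[0.003,0,0.15],[0,0,0]],
    [[0.003,0,0.15],[0,0,0]],
    [[0.003,0,0.15],[0,0,0]],
    [[0.003,0,0.15],[0,0,0]]
  ]
}}

```text
time_s: 2.9
position: [0.6195, 0.1696, 0.0466]
tool_rot: [[1.0, -0.0, 0.002], [-0.0, -1.0, 0.0], [0.002, -0.0, -1.0]]
ft_force: [0.9, 0.3, -0.6]
grip_width: 0.0361
gripper_force: 0.0
```

Emit:
{"name": "step_arm", "arguments": {
  "targets": [
    [[0,-0.011,0.03],[0,0,0]],
    [[0,-0.011,0.06],[0,0,0]],
    [[0,-0.011,0.09],[0,0,0]],
    [[0,-0.011,0.108],[0,0,0]],
    [[0,-0.011,0.108],[0,0,0]],
    [[0,-0.011,0.108],[0,0,0]],
    [[0,-0.011,0.108],[0,0,0]],
    [[0,-0.011,0.108],[0,0,0]]
  ]
}}

```text
time_s: 3.57
position: [0.6191, 0.1733, 0.0133]
tool_rot: [[1.0, 0.0, 0.001], [0.0, -1.0, 0.0], [0.001, -0.0, -1.0]]
ft_force: [0.3, 1.2, -0.7]
grip_width: 0.0358
gripper_force: 0.0
```

Emit:
{"name": "step_arm", "arguments": {
  "targets": [
    [[0,0,0],[0,0,0]],
    [[0,0,0],[0,0,0]],
    [[0,0,0],[0,0,0]],
    [[0,0,0],[0,0,0]],
    [[0,0,0],[0,0,0]],
    [[0,0,0],[0,0,0]],
    [[0,0,0],[0,0,0]],
    [[0,0,0],[0,0,0]]
  ],
  "jaw": 5
}}

```text
time_s: 4.23
position: [0.619, 0.1733, 0.0133]
tool_rot: [[1.0, 0.0, 0.001], [0.0, -1.0, 0.0], [0.001, -0.0, -1.0]]
ft_force: [-0.3, -0.6, 4.9]
grip_width: 0.0145
gripper_force: 24.6
```

Emit:
{"name": "step_arm", "arguments": {
  "targets": [
    [[0,0,-0.02],[0,0,0]],
    [[0,0,-0.06],[0,0,0]],
    [[0,0,-0.12],[0,0,0]],
    [[0,0,-0.2],[0,0,0]],
    [[0,0,-0.28],[0,0,0]],
    [[0,0,-0.35],[0,0,0]],
    [[0,0,-0.39],[0,0,0]],
    [[0,0,-0.4],[0,0,0]],
    [[0,0,-0.4],[0,0,0]],
    [[0,0,-0.4],[0,0,0]]
  ],
  "grip_force": 40
}}

```text
time_s: 5.07
position: [0.6183, 0.1732, 0.1323]
tool_rot: [[1.0, 0.0, -0.001], [0.0, -1.0, -0.0], [-0.001, 0.0, -1.0]]
ft_force: [-0.1, 0.5, -0.1]
grip_width: 0.0137
gripper_force: 39.0
```

Emit:
{"name": "step_arm", "arguments": {
  "targets": [
    [[-0.05,-0.016,0],[0,0,0]],
    [[-0.15,-0.048,0],[0,0,0]],
    [[-0.27,-0.087,0],[0,0,0]],
    [[-0.4,-0.128,0],[0,0,0]],
    [[-0.53,-0.17,0],[0,0,0]],
    [[-0.66,-0.212,0],[0,0,0]],
    [[-0.77,-0.247,0],[0,0,0]],
    [[-0.84,-0.27,0],[0,0,0]],
    [[-0.867,-0.278,0],[0,0,0]],
    [[-0.867,-0.278,0],[0,0,0]]
  ]
}}

```text
time_s: 5.9
position: [0.357, 0.2569, 0.1325]
tool_rot: [[1.0, 0.002, -0.002], [0.002, -1.0, -0.001], [-0.002, 0.001, -1.0]]
ft_force: [0.7, 0.6, -0.4]
grip_width: 0.0139
gripper_force: 39.0
```

Emit:
{"name": "step_arm", "arguments": {
  "targets": [
    [[0,0,0.03],[0,0,0]],
    [[0,0,0.07],[0,0,0]],
    [[0,0,0.09],[0,0,0]],
    [[0,0,0.1],[0,0,0]],
    [[0,0,0.1],[0,0,0]],
    [[0,0,0.1],[0,0,0]]
  ]
}}

```text
time_s: 6.4
position: [0.3593, 0.2565, 0.1029]
tool_rot: [[1.0, -0.0, -0.0], [-0.0, -1.0, -0.0], [-0.0, 0.0, -1.0]]
ft_force: [0.9, 1.1, -0.1]
grip_width: 0.0136
gripper_force: 39.0
```

Run:
```python
from h import *
s=env.observe();print(s['time_s'],s['position'],s['grip_width'],s['ft_force'],s['q'])
d=save('wrist','w2.png');save('scene','s2.png')
im=np.hstack([cv2.imread('pics/w2.png')[:,100:500],cv2.imread('pics/s2.png')[20:220,200:400].repeat(2,0).repeat(2,1)]);cv2.imwrite('pics/c2.png',im)
```

```text
6.4 [0.35925172 0.25651852 0.10293251] 0.013602448132189958 [ 0.89108927  1.10218495 -0.14156656] [ 2.00920424e+01  2.00157267e+01  1.02239966e+02 -1.62382569e-03
  5.77486089e+01  1.10118128e+02]
```

View pics/c2.png

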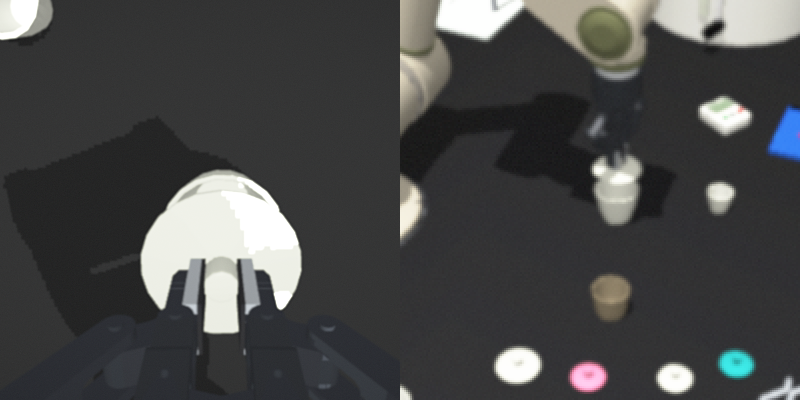

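The wrist crop shows the lid held level over the large crucible, with both centred at about column 221. Lowering now.

Emit:
{"name": "step_arm", "arguments": {
  "targets": [
    [[0,0,0.02],[0,0,0]],
    [[0,0,0.045],[0,0,0]],
    [[0,0,0.07],[0,0,0]],
    [[0,0,0.09],[0,0,0]],
    [[0,0,0.103],[0,0,0]],
    [[0,0,0.112],[0,0,0]],
    [[0,0,0.118],[0,0,0]],
    [[0,0,0.122],[0,0,0]],
    [[0,0,0.124],[0,0,0]],
    [[0,0,0.124],[0,0,0]]
  ]
}}

```text
time_s: 7.33
position: [0.3588, 0.2567, 0.0658]
tool_rot: [[1.0, 0.0, 0.0], [0.0, -1.0, 0.0], [0.0, -0.0, -1.0]]
ft_force: [-0.5, -0.6, -1.2]
grip_width: 0.0141
gripper_force: 39.0
```

Emit:
{"name": "step_arm", "arguments": {
  "targets": [
    [[0,0,0.002],[0,0,0]],
    [[0,0,0.004],[0,0,0]],
    [[0,0,0.004],[0,0,0]],
    [[0,0,0.004],[0,0,0]]
  ]
}}

```text
time_s: 7.67
position: [0.3589, 0.2568, 0.0653]
tool_rot: [[1.0, 0.0, 0.001], [0.0, -1.0, 0.0], [0.001, -0.0, -1.0]]
ft_force: [-2.4, -0.1, 9.6]
grip_width: 0.0139
gripper_force: 40.0
```

Emit:
{"name": "step_arm", "arguments": {
  "targets": [
    [[0,0,0],[0,0,0]],
    [[0,0,0],[0,0,0]],
    [[0,0,0],[0,0,0]],
    [[0,0,0],[0,0,0]],
    [[0,0,0],[0,0,0]],
    [[0,0,0],[0,0,0]]
  ],
  "jaw": 36
}}

```text
time_s: 8.17
position: [0.3586, 0.2567, 0.0645]
tool_rot: [[1.0, 0.0, -0.0], [0.0, -1.0, -0.0], [-0.0, 0.0, -1.0]]
ft_force: [0.3, 0.1, -0.0]
grip_width: 0.036
gripper_force: 0.0
```

Emit:
{"name": "step_arm", "arguments": {
  "targets": [
    [[0,0,-0.05],[0,0,0]],
    [[0,0,-0.15],[0,0,0]],
    [[0,0,-0.25],[0,0,0]],
    [[0.1,0.1,-0.25],[0,0,0]],
    [[0.288,0.98,-0.25],[0,0,0]],
    [[0.288,0.98,-0.25],[0,0,0]],
    [[0.288,0.98,-0.25],[0,0,0]],
    [[0.288,0.98,-0.25],[0,0,0]],
    [[0.288,0.98,-0.25],[0,0,0]],
    [[0.288,0.98,-0.25],[0,0,0]]
  ]
}}

```text
time_s: 9.0
position: [0.4407, -0.0193, 0.1396]
tool_rot: [[1.0, -0.0, 0.0], [-0.0, -1.0, 0.0], [0.0, -0.0, -1.0]]
ft_force: [0.9, 0.1, 1.3]
grip_width: 0.0357
gripper_force: 0.0
```

Emit:
{"name": "step_arm", "arguments": {
  "targets": [
    [[0,0.2,0.1],[0,0,0]],
    [[0,0.2,0.2],[0,0,0]],
    [[0,0.2,0.3],[0,0,0]],
    [[0,0.2,0.3],[0,0,0]],
    [[0,0.2,0.3],[0,0,0]],
    [[0,0.2,0.3],[0,0,0]],
    [[0,0.2,0.3],[0,0,0]]
  ]
}}

```text
time_s: 9.58
position: [0.4417, -0.0768, 0.0514]
tool_rot: [[1.0, 0.001, 0.003], [0.001, -1.0, -0.001], [0.003, 0.001, -1.0]]
ft_force: [-0.4, 0.4, -0.1]
grip_width: 0.0362
gripper_force: 0.0
```

```bash
cat > k.py <<'E'
from h import *
import sys
x,y=map(float,sys.argv[1:3]); s=env.observe();p=s['position'];print(s['time_s'],p)
d=save('wrist','w.png');W=pts(d)
t=W[(W[...,2]>.022)&(W[...,2]<.03)&(np.hypot(W[...,0]-x,W[...,1]-y)<.03)]
print('knob',t.mean(0),len(t),(t.min(0)+t.max(0))/2)
E
python3 k.py .4453 -.0975
python3 - <<'E'
from h import *
d=save('top','t3.png');P=ray(d,outline(d['img'],(194,299)),.06);print(fit(P,.0375))
cv2.imwrite('pics/c3.png',cv2.resize(cv2.imread('pics/t3.png')[200:340,120:320],None,fx=3,fy=3))
E
```

```text
9.5833 [ 0.44168916 -0.07682923  0.05135069]
knob [ 0.44739538 -0.09793257  0.02507006] 522 [ 0.44684735 -0.09794387  0.02440199]
(array([0.35952972, 0.25769626]), np.float64(0.0017216283319633316))
```

View pics/c3.png

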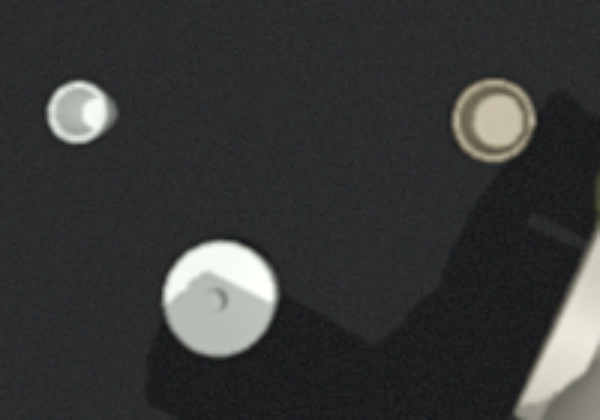

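The crop shows the large lid sitting centred on its crucible at (220,298). Next is the medium lid.

Emit:
{"name": "step_arm", "arguments": {
  "targets": [
    [[0.013,0.07,0],[0,0,0]],
    [[0.013,0.07,0],[0,0,0]],
    [[0.013,0.07,0.02],[0,0,0]],
    [[0.013,0.07,0.06],[0,0,0]],
    [[0.013,0.07,0.09],[0,0,0]],
    [[0.013,0.07,0.09],[0,0,0]],
    [[0.013,0.07,0.09],[0,0,0]],
    [[0.013,0.07,0.09],[0,0,0]]
  ]
}}

```text
time_s: 10.35
position: [0.4448, -0.0979, 0.0229]
tool_rot: [[1.0, 0.001, 0.0], [0.001, -1.0, -0.0], [0.0, 0.0, -1.0]]
ft_force: [-0.2, -0.9, -0.4]
grip_width: 0.0359
gripper_force: 0.0
```

Emit:
{"name": "step_arm", "arguments": {
  "targets": [
    [[0.003,0,0.02],[0,0,0]],
    [[0.003,0,0.031],[0,0,0]],
    [[0.003,0,0.031],[0,0,0]],
    [[0.003,0,0.031],[0,0,0]],
    [[0.003,0,0.031],[0,0,0]]
  ]
}}

```text
time_s: 10.77
position: [0.4456, -0.0982, 0.0133]
tool_rot: [[1.0, 0.0, 0.0], [0.0, -1.0, 0.0], [0.0, -0.0, -1.0]]
ft_force: [-0.3, 1.0, -0.1]
grip_width: 0.0363
gripper_force: 0.0
```

Emit:
{"name": "step_arm", "arguments": {
  "targets": [
    [[0,0,0],[0,0,0]],
    [[0,0,0],[0,0,0]],
    [[0,0,0],[0,0,0]],
    [[0,0,0],[0,0,0]],
    [[0,0,0],[0,0,0]],
    [[0,0,0],[0,0,0]],
    [[0,0,0],[0,0,0]],
    [[0,0,0],[0,0,0]]
  ],
  "jaw": 5,
  "grip_force": 35
}}

```text
time_s: 11.43
position: [0.4456, -0.0983, 0.0134]
tool_rot: [[1.0, 0.0, 0.0], [0.0, -1.0, -0.0], [0.0, 0.0, -1.0]]
ft_force: [-1.5, -0.7, 6.1]
grip_width: 0.0116
gripper_force: 34.2
```

Emit:
{"name": "step_arm", "arguments": {
  "targets": [
    [[0,0,-0.02],[0,0,0]],
    [[0,0,-0.06],[0,0,0]],
    [[0,0,-0.12],[0,0,0]],
    [[0,0,-0.2],[0,0,0]],
    [[0,0,-0.27],[0,0,0]],
    [[0,0,-0.31],[0,0,0]],
    [[0,0,-0.33],[0,0,0]],
    [[0,0,-0.33],[0,0,0]],
    [[0,0,-0.33],[0,0,0]]
  ]
}}

```text
time_s: 12.18
position: [0.4453, -0.0981, 0.1118]
tool_rot: [[1.0, 0.0, -0.0], [0.0, -1.0, 0.0], [-0.0, -0.0, -1.0]]
ft_force: [0.3, -0.1, -2.4]
grip_width: 0.0121
gripper_force: 34.1
```

Emit:
{"name": "step_arm", "arguments": {
  "targets": [
    [[-0.02,0.05,0],[0,0,0]],
    [[-0.06,0.14,0],[0,0,0]],
    [[-0.1,0.24,0],[0,0,0]],
    [[-0.14,0.34,0],[0,0,0]],
    [[-0.18,0.44,0],[0,0,0]],
    [[-0.22,0.53,0],[0,0,0]],
    [[-0.239,0.575,0],[0,0,0]],
    [[-0.239,0.575,0],[0,0,0]],
    [[-0.239,0.575,0],[0,0,0]],
    [[-0.239,0.575,0],[0,0,0]]
  ]
}}

```text
time_s: 13.02
position: [0.3738, -0.2697, 0.1115]
tool_rot: [[1.0, 0.0, -0.001], [0.0, -1.0, 0.002], [-0.001, -0.002, -1.0]]
ft_force: [0.8, 0.2, -0.8]
grip_width: 0.012
gripper_force: 34.2
```

Emit:
{"name": "step_arm", "arguments": {
  "targets": [
    [[0,0,0.02],[0,0,0]],
    [[0,0,0.05],[0,0,0]],
    [[0,0,0.08],[0,0,0]],
    [[0,0,0.11],[0,0,0]],
    [[0,0,0.13],[0,0,0]],
    [[0,0,0.13],[0,0,0]],
    [[0,0,0.13],[0,0,0]]
  ]
}}

```text
time_s: 13.6
position: [0.374, -0.2702, 0.073]
tool_rot: [[1.0, 0.001, -0.0], [0.001, -1.0, 0.001], [-0.0, -0.001, -1.0]]
ft_force: [0.2, -0.2, 0.3]
grip_width: 0.0122
gripper_force: 34.2
```

Run:
```python
from h import *
s=env.observe();print(s['time_s'],s['position'],s['ft_force'])
d=save('wrist','w4.png');save('scene','s4.png')
im=np.hstack([cv2.imread('pics/w4.png')[:,100:500],cv2.imread('pics/s4.png')[130:330,100:300].repeat(2,0).repeat(2,1)]);cv2.imwrite('pics/c4.png',im)
```

```text
13.6 [ 0.37403423 -0.27018325  0.07303211] [ 0.18734939 -0.23823863  0.3023223 ]
```

View pics/c4.png

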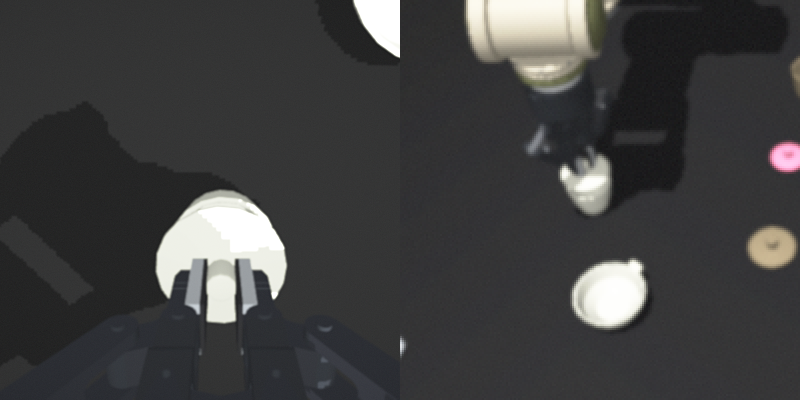

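The medium lid is level over the medium crucible, both centred at about column 221. Seating it.

Emit:
{"name": "step_arm", "arguments": {
  "targets": [
    [[0,0,0.015],[0,0,0]],
    [[0,0,0.03],[0,0,0]],
    [[0,0,0.042],[0,0,0]],
    [[0,0,0.052],[0,0,0]],
    [[0,0,0.058],[0,0,0]],
    [[0,0,0.062],[0,0,0]],
    [[0,0,0.065],[0,0,0]],
    [[0,0,0.067],[0,0,0]],
    [[0,0,0.067],[0,0,0]],
    [[0,0,0.067],[0,0,0]]
  ]
}}

```text
time_s: 14.53
position: [0.374, -0.2708, 0.0534]
tool_rot: [[1.0, 0.0, 0.0], [0.0, -1.0, -0.0], [0.0, 0.0, -1.0]]
ft_force: [-1.3, 1.3, 3.8]
grip_width: 0.0116
gripper_force: 34.5
```

Emit:
{"name": "step_arm", "arguments": {
  "targets": [
    [[0,0,0.001],[0,0,0]],
    [[0,0,0.001],[0,0,0]],
    [[0,0,0.001],[0,0,0]],
    [[0,0,0.001],[0,0,0]],
    [[0,0,0.001],[0,0,0]],
    [[0,0,0.001],[0,0,0]]
  ],
  "jaw": 36
}}

```text
time_s: 15.03
position: [0.3739, -0.2707, 0.0528]
tool_rot: [[1.0, 0.0, -0.0], [0.0, -1.0, 0.0], [-0.0, -0.0, -1.0]]
ft_force: [0.3, 0.3, 0.4]
grip_width: 0.0361
gripper_force: 0.0
```

Emit:
{"name": "step_arm", "arguments": {
  "targets": [
    [[0,0,-0.05],[0,0,0]],
    [[0,0,-0.15],[0,0,0]],
    [[0,0,-0.25],[0,0,0]],
    [[0,0,-0.25],[0,0,0]]
  ]
}}

```text
time_s: 15.37
position: [0.3754, -0.2724, 0.1323]
tool_rot: [[1.0, 0.0, 0.005], [0.0, -1.0, -0.007], [0.005, 0.007, -1.0]]
ft_force: [0.2, -0.3, 0.1]
grip_width: 0.036
gripper_force: 0.0
```

Emit:
{"name": "step_arm", "arguments": {
  "targets": [
    [[0.879,-0.951,0],[0,0,0]],
    [[0.879,-0.951,0],[0,0,0]],
    [[0.879,-0.951,0],[0,0,0]],
    [[0.879,-0.951,0],[0,0,0]],
    [[0.879,-0.951,0],[0,0,0]],
    [[0.879,-0.951,0],[0,0,0]],
    [[0.879,-0.951,0],[0,0,0]],
    [[0.879,-0.951,0],[0,0,0]],
    [[0.879,-0.951,0],[0,0,0]],
    [[0.879,-0.951,0],[0,0,0]]
  ]
}}

```text
time_s: 16.2
position: [0.6399, 0.0189, 0.1269]
tool_rot: [[1.0, 0.004, 0.001], [0.004, -1.0, 0.001], [0.001, -0.001, -1.0]]
ft_force: [-0.9, -0.4, 1.1]
grip_width: 0.0357
gripper_force: 0.0
```

Emit:
{"name": "step_arm", "arguments": {
  "targets": [
    [[0,0,0.1],[0,0,0]],
    [[0,0,0.2],[0,0,0]],
    [[0,0,0.25],[0,0,0]],
    [[0,0,0.25],[0,0,0]],
    [[0,0,0.25],[0,0,0]]
  ]
}}

```text
time_s: 16.62
position: [0.6374, 0.0146, 0.0523]
tool_rot: [[1.0, 0.0, -0.001], [0.0, -1.0, 0.0], [-0.001, -0.0, -1.0]]
ft_force: [0.6, -0.0, 0.9]
grip_width: 0.036
gripper_force: 0.0
```

```bash
python3 k.py .6377 .0145
python3 - <<'E'
from h import *
d=save('top','t5.png');P=ray(d,outline(d['img'],(448,292)),.048);print(fit(P,.0305))
cv2.imwrite('pics/c5.png',np.hstack([cv2.resize(cv2.imread('pics/t5.png')[240:340,400:500],None,fx=3,fy=3),cv2.imread('pics/w.png')[50:350,100:550]]))
E
```

```text
16.6167 [0.63737847 0.0146183  0.0523131 ]
knob [0.63963981 0.01391926 0.02501177] 381 [0.63903099 0.01394539 0.02457154]
(array([ 0.37380632, -0.26993945]), np.float64(0.0019401104578075435))
```

View pics/c5.png

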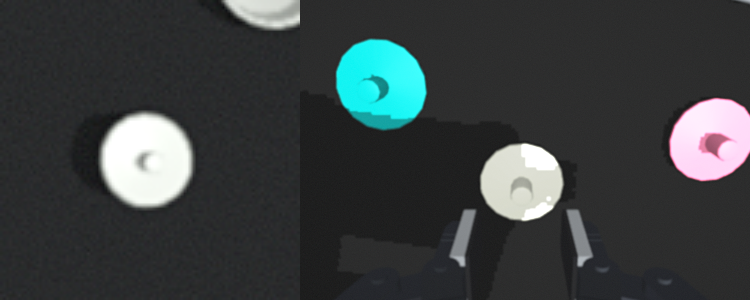

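The medium lid is seated and centred in the left crop at (146,160). The small white lid lies between the fingers at (521,190).

Emit:
{"name": "step_arm", "arguments": {
  "targets": [
    [[0.003,0.001,0.04],[0,0,0]],
    [[0.003,0.001,0.08],[0,0,0]],
    [[0.003,0.001,0.11],[0,0,0]],
    [[0.003,0.001,0.128],[0,0,0]],
    [[0.003,0.001,0.128],[0,0,0]],
    [[0.003,0.001,0.128],[0,0,0]],
    [[0.003,0.001,0.128],[0,0,0]]
  ]
}}

```text
time_s: 17.3
position: [0.6387, 0.0143, 0.0147]
tool_rot: [[1.0, 0.0, 0.001], [0.0, -1.0, -0.0], [0.001, 0.0, -1.0]]
ft_force: [-0.8, -0.7, -0.2]
grip_width: 0.036
gripper_force: 0.0
```

Emit:
{"name": "step_arm", "arguments": {
  "targets": [
    [[0,0,0],[0,0,0]],
    [[0,0,0],[0,0,0]],
    [[0,0,0],[0,0,0]],
    [[0,0,0],[0,0,0]],
    [[0,0,0],[0,0,0]],
    [[0,0,0],[0,0,0]],
    [[0,0,0],[0,0,0]],
    [[0,0,0],[0,0,0]]
  ],
  "jaw": 3
}}

```text
time_s: 17.97
position: [0.6387, 0.0143, 0.015]
tool_rot: [[1.0, 0.0, 0.001], [0.0, -1.0, -0.0], [0.001, 0.0, -1.0]]
ft_force: [-1.2, 1.3, 4.9]
grip_width: 0.01
gripper_force: 34.4
```

Emit:
{"name": "step_arm", "arguments": {
  "targets": [
    [[0,0,-0.02],[0,0,0]],
    [[0,0,-0.06],[0,0,0]],
    [[0,0,-0.12],[0,0,0]],
    [[0,0,-0.2],[0,0,0]],
    [[0,0,-0.27],[0,0,0]],
    [[0,0,-0.31],[0,0,0]],
    [[0,0,-0.33],[0,0,0]],
    [[0,0,-0.33],[0,0,0]],
    [[0,0,-0.33],[0,0,0]]
  ]
}}

```text
time_s: 18.72
position: [0.6382, 0.0143, 0.1132]
tool_rot: [[1.0, 0.0, -0.001], [0.0, -1.0, 0.0], [-0.001, -0.0, -1.0]]
ft_force: [-1.0, 0.4, -0.1]
grip_width: 0.0098
gripper_force: 34.1
```

Emit:
{"name": "step_arm", "arguments": {
  "targets": [
    [[-0.03,-0.06,0],[0,0,0]],
    [[-0.1,-0.17,0],[0,0,0]],
    [[-0.17,-0.29,0],[0,0,0]],
    [[-0.24,-0.41,0],[0,0,0]],
    [[-0.31,-0.53,0],[0,0,0]],
    [[-0.38,-0.65,0],[0,0,0]],
    [[-0.44,-0.76,0],[0,0,0]],
    [[-0.49,-0.85,0],[0,0,0]],
    [[-0.507,-0.9,0],[0,0,0]],
    [[-0.507,-0.9,0],[0,0,0]]
  ]
}}

```text
time_s: 19.55
position: [0.4842, 0.2868, 0.1124]
tool_rot: [[1.0, 0.004, -0.002], [0.004, -1.0, -0.0], [-0.002, 0.0, -1.0]]
ft_force: [-0.2, -0.3, -0.5]
grip_width: 0.0101
gripper_force: 34.2
```

Emit:
{"name": "step_arm", "arguments": {
  "targets": [
    [[0,-0.06,0],[0,0,0]],
    [[0,-0.15,0],[0,0,0]],
    [[0,-0.23,0],[0,0,0]],
    [[0,-0.28,0],[0,0,0]],
    [[0,-0.302,0.03],[0,0,0]],
    [[0,-0.302,0.08],[0,0,0]],
    [[0,-0.302,0.13],[0,0,0]],
    [[0,-0.302,0.15],[0,0,0]],
    [[0,-0.302,0.15],[0,0,0]],
    [[0,-0.302,0.15],[0,0,0]]
  ]
}}

```text
time_s: 20.38
position: [0.4866, 0.3742, 0.0681]
tool_rot: [[1.0, -0.001, -0.001], [-0.001, -1.0, -0.001], [-0.001, 0.001, -1.0]]
ft_force: [-0.0, 0.7, -1.3]
grip_width: 0.01
gripper_force: 34.2
```

Run:
```python
from h import *
s=env.observe();print(s['time_s'],s['position'],s['ft_force'],s['q'])
d=save('wrist','w6.png');save('top','t6.png')
im=np.hstack([cv2.imread('pics/w6.png')[:,100:500],cv2.resize(cv2.imread('pics/t6.png')[187:287,97:197],None,fx=4,fy=4)]);cv2.imwrite('pics/c6.png',im)
```

```text
20.3833 [0.48657608 0.3741946  0.06810356] [-0.04731328  0.65838568 -1.27579076] [ 2.65285429e+01  3.68444448e+01  7.66517402e+01 -7.20267893e-03
  6.65574725e+01  1.16572195e+02]
```

View pics/c6.png

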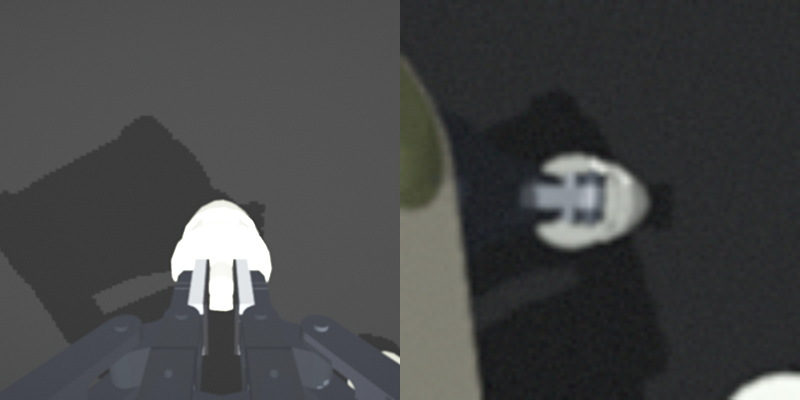

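The small lid is level over the small crucible, both centred at about column 221 in the wrist crop.

Emit:
{"name": "step_arm", "arguments": {
  "targets": [
    [[0,-0.002,0.015],[0,0,0]],
    [[0,-0.002,0.03],[0,0,0]],
    [[0,-0.002,0.045],[0,0,0]],
    [[0,-0.002,0.057],[0,0,0]],
    [[0,-0.002,0.065],[0,0,0]],
    [[0,-0.002,0.07],[0,0,0]],
    [[0,-0.002,0.073],[0,0,0]],
    [[0,-0.002,0.075],[0,0,0]],
    [[0,-0.002,0.075],[0,0,0]],
    [[0,-0.002,0.075],[0,0,0]]
  ]
}}

```text
time_s: 21.32
position: [0.4864, 0.3755, 0.0461]
tool_rot: [[1.0, 0.0, 0.0], [0.0, -1.0, 0.0], [0.0, -0.0, -1.0]]
ft_force: [0.4, -0.2, 0.4]
grip_width: 0.0096
gripper_force: 34.2
```

Emit:
{"name": "step_arm", "arguments": {
  "targets": [
    [[0,0,0.002],[0,0,0]],
    [[0,0,0.004],[0,0,0]],
    [[0,0,0.004],[0,0,0]],
    [[0,0,0.004],[0,0,0]]
  ]
}}

```text
time_s: 21.65
position: [0.4864, 0.3756, 0.045]
tool_rot: [[1.0, 0.0, 0.0], [0.0, -1.0, 0.0], [0.0, -0.0, -1.0]]
ft_force: [-0.1, -0.6, 2.4]
grip_width: 0.01
gripper_force: 34.3
```

Emit:
{"name": "step_arm", "arguments": {
  "targets": [
    [[0,0,0.001],[0,0,0]],
    [[0,0,0.001],[0,0,0]],
    [[0,0,0.001],[0,0,0]],
    [[0,0,0.001],[0,0,0]],
    [[0,0,0.001],[0,0,0]],
    [[0,0,0.001],[0,0,0]]
  ],
  "jaw": 36
}}

```text
time_s: 22.15
position: [0.4863, 0.3755, 0.0444]
tool_rot: [[1.0, 0.0, -0.0], [0.0, -1.0, 0.0], [-0.0, -0.0, -1.0]]
ft_force: [0.7, -0.1, 0.2]
grip_width: 0.0357
gripper_force: 0.0
```

Emit:
{"name": "step_arm", "arguments": {
  "targets": [
    [[0,0,-0.05],[0,0,0]],
    [[0,0,-0.15],[0,0,0]],
    [[0,0,-0.25],[0,0,0]],
    [[0,0,-0.25],[0,0,0]]
  ]
}}

```text
time_s: 22.48
position: [0.4884, 0.3767, 0.1253]
tool_rot: [[1.0, 0.0, 0.009], [0.0, -1.0, 0.004], [0.009, -0.004, -1.0]]
ft_force: [1.2, 0.1, 0.2]
grip_width: 0.036
gripper_force: 0.0
```

Emit:
{"name": "step_arm", "arguments": {
  "targets": [
    [[0.424,0.95,0],[0,0,0]],
    [[0.424,0.95,0],[0,0,0]],
    [[0.424,0.95,0],[0,0,0]],
    [[0.424,0.95,0],[0,0,0]],
    [[0.424,0.95,0],[0,0,0]],
    [[0.424,0.95,0],[0,0,0]],
    [[0.424,0.95,0],[0,0,0]],
    [[0.424,0.95,0],[0,0,0]],
    [[0.424,0.95,0],[0,0,0]],
    [[0.424,0.95,0],[0,0,0]]
  ]
}}

```text
time_s: 23.32
position: [0.6137, 0.0896, 0.1189]
tool_rot: [[1.0, -0.002, -0.001], [-0.002, -1.0, 0.0], [-0.001, -0.0, -1.0]]
ft_force: [0.1, 1.4, 0.4]
grip_width: 0.0364
gripper_force: 0.0
```

Emit:
{"name": "step_arm", "arguments": {
  "targets": [
    [[0,0.92,0],[0,0,0]],
    [[0,0.92,0],[0,0,0]],
    [[0,0.92,0],[0,0,0]],
    [[0,0.92,0],[0,0,0]],
    [[0,0.92,0],[0,0,0]],
    [[0,0.92,0],[0,0,0]],
    [[0,0.92,0],[0,0,0]],
    [[0,0.92,0.1],[0,0,0]],
    [[0,0.92,0.2],[0,0,0]],
    [[0,0.92,0.23],[0,0,0]]
  ]
}}

```text
time_s: 24.15
position: [0.6117, -0.1835, 0.0463]
tool_rot: [[1.0, 0.001, -0.006], [0.001, -1.0, 0.003], [-0.006, -0.003, -1.0]]
ft_force: [0.2, 0.8, -0.4]
grip_width: 0.0361
gripper_force: 0.0
```

Emit:
{"name": "step_arm", "arguments": {
  "targets": [
    [[0,0,0],[0,0,0]],
    [[0,0,0],[0,0,0]],
    [[0,0,0],[0,0,0]]
  ]
}}

```text
time_s: 24.4
position: [0.6146, -0.185, 0.0523]
tool_rot: [[1.0, 0.001, 0.003], [0.001, -1.0, -0.001], [0.003, 0.001, -1.0]]
ft_force: [0.6, -0.0, 0.1]
grip_width: 0.0358
gripper_force: 0.0
```

```bash
python3 k.py .6137 -.1862
python3 - <<'E'
from h import *
d=save('top','t7.png');P=ray(d,outline(d['img'],(147,237)),.038);print(fit(P,.0235))
P=ray(d,outline(d['img'],(285,240)),.046);print(fit(P,.028))
cv2.imwrite('pics/c7.png',np.hstack([cv2.resize(cv2.imread('pics/t7.png')[187:287,97:197],None,fx=3,fy=3),cv2.imread('pics/w.png')[50:350,100:550]]))
E
```

```text
24.4 [ 0.61459304 -0.18500209  0.05232487]
knob [ 0.61562122 -0.18853832  0.02504756] 508 [ 0.61501723 -0.18863509  0.02458794]
(array([0.48471465, 0.37634506]), np.float64(0.002900915777794595))
(array([0.4680662 , 0.07850105]), np.float64(0.015103327034326984))
```

View pics/c7.png

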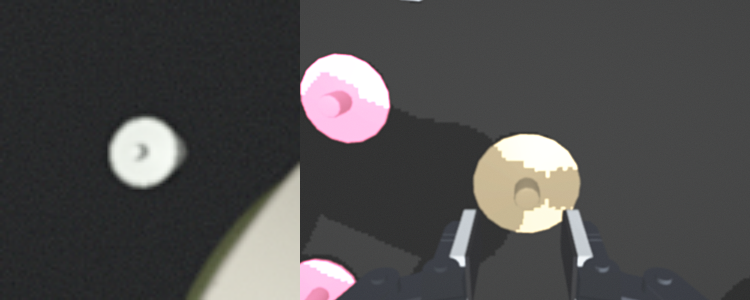

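The small lid is seated and centred at (142,152). The nickel lid is between the fingers with its knob at (527,192), about 3 mm to the right of centre.

Emit:
{"name": "step_arm", "arguments": {
  "targets": [
    [[-0.002,0.009,0.02],[0,0,0]],
    [[-0.002,0.009,0.06],[0,0,0]],
    [[-0.002,0.009,0.1],[0,0,0]],
    [[-0.002,0.009,0.12],[0,0,0]],
    [[-0.002,0.009,0.128],[0,0,0]],
    [[-0.002,0.009,0.128],[0,0,0]],
    [[-0.002,0.009,0.128],[0,0,0]],
    [[-0.002,0.009,0.128],[0,0,0]]
  ]
}}

```text
time_s: 25.17
position: [0.6132, -0.1883, 0.0124]
tool_rot: [[1.0, 0.0, 0.001], [0.0, -1.0, -0.0], [0.001, 0.0, -1.0]]
ft_force: [0.2, 0.0, -0.0]
grip_width: 0.036
gripper_force: 0.0
```

Emit:
{"name": "step_arm", "arguments": {
  "targets": [
    [[0,0,0],[0,0,0]],
    [[0,0,0],[0,0,0]],
    [[0,0,0],[0,0,0]],
    [[0,0,0],[0,0,0]],
    [[0,0,0],[0,0,0]],
    [[0,0,0],[0,0,0]],
    [[0,0,0],[0,0,0]],
    [[0,0,0],[0,0,0]]
  ],
  "jaw": 5
}}

```text
time_s: 25.83
position: [0.6132, -0.1883, 0.0125]
tool_rot: [[1.0, 0.0, 0.001], [0.0, -1.0, -0.0], [0.001, 0.0, -1.0]]
ft_force: [-0.7, 1.0, 5.7]
grip_width: 0.0121
gripper_force: 34.3
```

Emit:
{"name": "step_arm", "arguments": {
  "targets": [
    [[0,0,-0.02],[0,0,0]],
    [[0,0,-0.06],[0,0,0]],
    [[0,0,-0.12],[0,0,0]],
    [[0,0,-0.2],[0,0,0]],
    [[0,0,-0.27],[0,0,0]],
    [[0,0,-0.31],[0,0,0]],
    [[0,0,-0.33],[0,0,0]],
    [[0,0,-0.33],[0,0,0]],
    [[0,0,-0.33],[0,0,0]]
  ]
}}

```text
time_s: 26.58
position: [0.6127, -0.1881, 0.1107]
tool_rot: [[1.0, 0.0, -0.001], [0.0, -1.0, 0.0], [-0.001, -0.0, -1.0]]
ft_force: [-0.1, -0.4, -0.0]
grip_width: 0.0121
gripper_force: 34.1
```

Emit:
{"name": "step_arm", "arguments": {
  "targets": [
    [[-0.03,-0.06,0],[0,0,0]],
    [[-0.08,-0.16,0],[0,0,0]],
    [[-0.14,-0.28,0],[0,0,0]],
    [[-0.2,-0.4,0],[0,0,0]],
    [[-0.26,-0.52,0],[0,0,0]],
    [[-0.32,-0.64,0],[0,0,0]],
    [[-0.38,-0.75,0],[0,0,0]],
    [[-0.42,-0.84,0],[0,0,0]],
    [[-0.436,-0.869,0],[0,0,0]],
    [[-0.436,-0.869,0],[0,0,0]]
  ]
}}

```text
time_s: 27.42
position: [0.4807, 0.0742, 0.1104]
tool_rot: [[1.0, 0.003, -0.002], [0.003, -1.0, 0.0], [-0.002, -0.0, -1.0]]
ft_force: [-0.2, 0.1, -0.3]
grip_width: 0.0121
gripper_force: 34.2
```

Emit:
{"name": "step_arm", "arguments": {
  "targets": [
    [[0,0,0],[0,0,0]],
    [[0,0,0.03],[0,0,0]],
    [[0,0,0.07],[0,0,0]],
    [[0,0,0.11],[0,0,0]],
    [[0,0,0.13],[0,0,0]],
    [[0,0,0.13],[0,0,0]],
    [[0,0,0.13],[0,0,0]]
  ]
}}

```text
time_s: 28.0
position: [0.4824, 0.0718, 0.0716]
tool_rot: [[1.0, -0.001, -0.001], [-0.001, -1.0, 0.0], [-0.001, -0.0, -1.0]]
ft_force: [-0.3, -0.5, 0.2]
grip_width: 0.0122
gripper_force: 34.2
```

Run:
```python
from h import *
s=env.observe();print(s['time_s'],s['position'],s['ft_force'])
d=save('wrist','w8.png');save('scene','s8.png')
im=np.hstack([cv2.imread('pics/w8.png')[:,100:500],cv2.imread('pics/s8.png')[80:280,200:400].repeat(2,0).repeat(2,1)]);cv2.imwrite('pics/c8.png',im)
```

```text
28.0 [0.48243271 0.07177569 0.07165   ] [-0.33015705 -0.45624505  0.18782959]
```

View pics/c8.png

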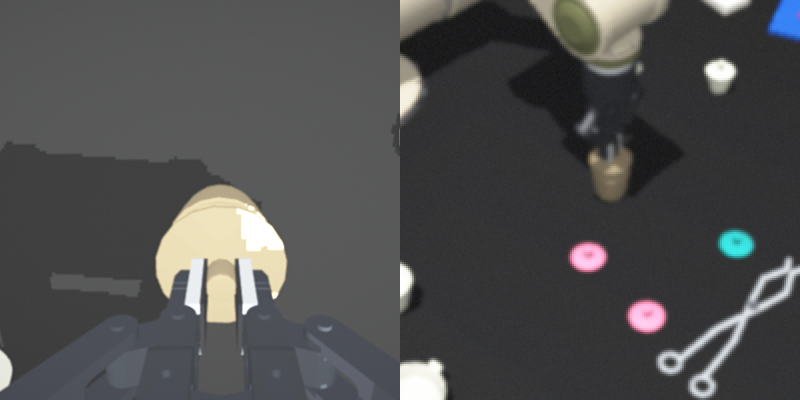

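The nickel lid is level over the nickel crucible, both centred at about column 221. Seating it.

Emit:
{"name": "step_arm", "arguments": {
  "targets": [
    [[0,-0.002,0.015],[0,0,0]],
    [[0,-0.002,0.03],[0,0,0]],
    [[0,-0.002,0.042],[0,0,0]],
    [[0,-0.002,0.05],[0,0,0]],
    [[0,-0.002,0.056],[0,0,0]],
    [[0,-0.002,0.06],[0,0,0]],
    [[0,-0.002,0.062],[0,0,0]],
    [[0,-0.002,0.064],[0,0,0]],
    [[0,-0.002,0.064],[0,0,0]],
    [[0,-0.002,0.064],[0,0,0]]
  ]
}}

```text
time_s: 28.93
position: [0.4822, 0.0731, 0.0529]
tool_rot: [[1.0, 0.0, 0.0], [0.0, -1.0, -0.0], [0.0, 0.0, -1.0]]
ft_force: [-0.4, 0.3, -0.3]
grip_width: 0.0118
gripper_force: 34.1
```

Emit:
{"name": "step_arm", "arguments": {
  "targets": [
    [[0,0,0.001],[0,0,0]],
    [[0,0,0.002],[0,0,0]],
    [[0,0,0.003],[0,0,0]],
    [[0,0,0.003],[0,0,0]]
  ]
}}

```text
time_s: 29.27
position: [0.4824, 0.0731, 0.0527]
tool_rot: [[1.0, 0.0, 0.001], [0.0, -1.0, -0.0], [0.001, 0.0, -1.0]]
ft_force: [-1.7, -1.0, 9.3]
grip_width: 0.0118
gripper_force: 35.0
```

Contact at 9 N, at the expected height. Releasing and backing off to one side.

Emit:
{"name": "step_arm", "arguments": {
  "targets": [
    [[0,0,0],[0,0,0]],
    [[0,0,0],[0,0,0]],
    [[0,0,0],[0,0,0]],
    [[0,0,0],[0,0,0]],
    [[0,0,0],[0,0,0]],
    [[0,0,0],[0,0,0]]
  ],
  "jaw": 36
}}

```text
time_s: 29.77
position: [0.4821, 0.0731, 0.0518]
tool_rot: [[1.0, 0.0, -0.0], [0.0, -1.0, 0.0], [-0.0, -0.0, -1.0]]
ft_force: [-0.2, 0.7, 0.0]
grip_width: 0.0359
gripper_force: 0.0
```

Emit:
{"name": "step_arm", "arguments": {
  "targets": [
    [[0,0,-0.05],[0,0,0]],
    [[0,0,-0.15],[0,0,0]],
    [[0,0,-0.28],[0,0,0]],
    [[0,0,-0.4],[0,0,0]],
    [[0,0.4,-0.5],[0,0,0]],
    [[0,0.8,-0.5],[0,0,0]],
    [[0,0.8,-0.5],[0,0,0]],
    [[0,0.8,-0.5],[0,0,0]],
    [[0,0.8,-0.5],[0,0,0]],
    [[0,0.8,-0.5],[0,0,0]]
  ]
}}

```text
time_s: 30.6
position: [0.4818, -0.1697, 0.2022]
tool_rot: [[1.0, -0.001, 0.0], [-0.001, -1.0, -0.001], [0.0, 0.001, -1.0]]
ft_force: [0.9, 0.5, -0.3]
grip_width: 0.0362
gripper_force: 0.0
```

```bash
cat > v.py <<'E'
from h import *
a=save('top','t9.png');W=pts(a);b=save('scene','s9.png')
for k,uv,r,z in [('L',(194,299),.0375,.06),('S',(147,237),.0235,.038),('N',(285,240),.0305,.048),('M',(448,292),.0305,.048)]:
    q,e=fit(ray(a,outline(a['img'],uv),z),r); m=np.hypot(W[...,0]-q[0],W[...,1]-q[1])
    p=W[(m<r-.004)&(m>.012)&(W[...,2]>z-.02)]
    A=np.c_[p[:,:2]-q,np.ones(len(p))]; c=np.linalg.lstsq(A,p[:,2],rcond=None)[0]
    print(k,q.round(4),e.round(4),'plate z-expected',round(c[2]-z,4),'tilt deg',np.degrees(np.hypot(c[0],c[1])).round(1),len(p))
cv2.imwrite('pics/c9.png',cv2.resize(cv2.imread('pics/t9.png')[90:350,110:530],None,fx=1.8,fy=1.8))
E
python3 v.py
```

```text
L [0.3594 0.2577] 0.0019 plate z-expected 0.0022 tilt deg 0.4 728
S [0.4847 0.3763] 0.0029 plate z-expected 0.0022 tilt deg 0.8 151
N [0.4824 0.0737] 0.001 plate z-expected 0.0021 tilt deg 0.6 399
M [ 0.3557 -0.2573] 0.0135 plate z-expected -0.0017 tilt deg 28.7 215
```

View pics/c9.png

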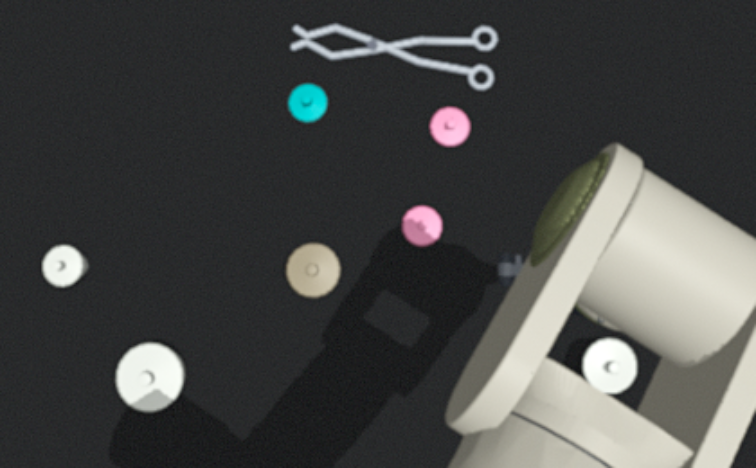

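View pics/s9.png

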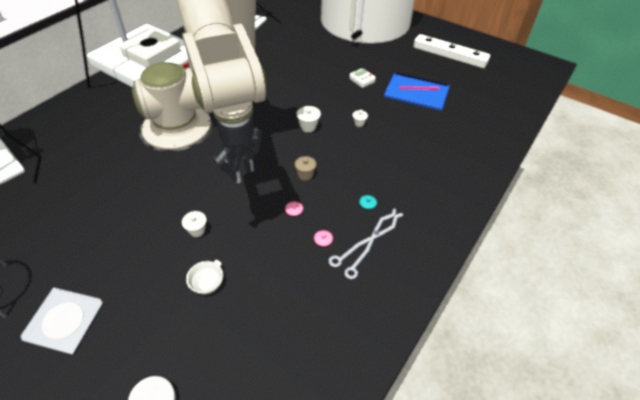

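Both views show all four lids seated on their crucibles, with the dish and tongs where they were. The L, S and N plates are level at the same offset. M is partly hidden by the arm, so I'll check it on a tight patch and hand in if that passes.

Run:
```python
from h import *
W=pts(dict(np.load('/tmp/top.npz'))); q=np.array([.374,-.2705]); m=np.hypot(W[...,0]-q[0],W[...,1]-q[1])
p=W[(m<.026)&(m>.012)&(W[...,2]>.03)&(W[...,2]<.065)]
c=np.linalg.lstsq(np.c_[p[:,:2]-q,np.ones(len(p))],p[:,2],rcond=None)[0]
t=np.degrees(np.hypot(c[0],c[1]));print(c[2]-.048,t,len(p))
if t<2 and abs(c[2]-.048-.0021)<.001: print(close_job())
```

```text
0.001569276577243095 0.23495310674631495 392
the job is handed in; nothing more can be done
None
```

All four lids are seated, knob up, on their matching crucibles, measured level to within 1°; the dish and tongs were not touched, and I handed the job in at about 31 s of the 106 s limit.

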